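Line up the reagent bottles beside the refractometer

TASK

Put the four brown reagent bottles away on the low shelf in order of size, one in each drip dish: the smallest in the dish nearest the refractometer, so that it does not stand in the way of the eyepiece, and so on up to the largest at the far end of the row. Stand each bottle upright in the middle of its dish, set down and not dropped, and do not tip a bottle or push the refractometer on the way.

Things in the scene. Friction and masses are not known exactly. Their poses are not given: they have to be found in the camera images.
- bottle_50: Smallest brown glass reagent bottle, white label, blue screw cap: 82 mm high with its cap, body 40 mm in diameter, cap 24 mm in diameter and 22 mm high, below it 9 mm of neck (dia 20 mm), then the shoulder; 90 g within 20 percent. Loose, starts upright on the bench in front of the shelf. Origin: centre of its underside; z up its axis.
- bottle_100: Second smallest brown glass reagent bottle, white label, blue screw cap: 106 mm high with its cap, body 48 mm in diameter, cap 28 mm in diameter and 22 mm high, below it 9 mm of neck (dia 24 mm), then the shoulder; 170 g within 20 percent. Loose, starts upright on the bench in front of the shelf. Origin: centre of its underside; z up its axis.
- bottle_250: Second largest brown glass reagent bottle, white label, blue screw cap: 136 mm high with its cap, body 60 mm in diameter, cap 32 mm in diameter and 22 mm high, below it 9 mm of neck (dia 28 mm), then the shoulder; 360 g within 20 percent. Loose, starts upright on the bench in front of the shelf. Origin: centre of its underside; z up its axis.
- bottle_500: Largest brown glass reagent bottle, white label, blue screw cap: 170 mm high with its cap, body 72 mm in diameter, cap 36 mm in diameter and 22 mm high, below it 9 mm of neck (dia 32 mm), then the shoulder; 660 g within 20 percent. Loose, starts upright on the bench in front of the shelf. Origin: centre of its underside; z up its axis.
- dish_a: One of four identical white plastic drip dishes in a row on the shelf, 108 mm apart (each up to 6 mm out of line); names are dealt at random along the row. 94 mm across the foot, 100 mm over the rim, 10 mm high, inner floor 4 mm above its underside and 89 mm wide. Fixed; starts empty. Origin: centre of its underside; z up.
- dish_b: One of four identical white plastic drip dishes in a row on the shelf, 108 mm apart (each up to 6 mm out of line); names are dealt at random along the row. 94 mm across the foot, 100 mm over the rim, 10 mm high, inner floor 4 mm above its underside and 89 mm wide. Fixed; starts empty. Origin: centre of its underside; z up.
- dish_c: One of four identical white plastic drip dishes in a row on the shelf, 108 mm apart (each up to 6 mm out of line); names are dealt at random along the row. 94 mm across the foot, 100 mm over the rim, 10 mm high, inner floor 4 mm above its underside and 89 mm wide. Fixed; starts empty. Origin: centre of its underside; z up.
- dish_d: One of four identical white plastic drip dishes in a row on the shelf, 108 mm apart (each up to 6 mm out of line); names are dealt at random along the row. 94 mm across the foot, 100 mm over the rim, 10 mm high, inner floor 4 mm above its underside and 89 mm wide. Fixed; starts empty. Origin: centre of its underside; z up.
- shelf: Low grey-painted steel shelf standing beyond the bottles, 470 mm long, 130 mm deep, its top 50 mm above the bench; fixed. The row of dishes runs along its length. Origin: on the bench under its middle; y runs along its length (roughly the world's y), x across it, away from the robot.
- refractometer: Grey bench refractometer on a black base plate, slanting eyepiece tube; 300 mm high, 220 x 150 mm. Stands on the bench 360 mm from the shelf's middle, beyond its left or right end; at the other end, as far off, a white jug with blue cap, about 130 x 115 mm, 250 mm high. Loose, 3 kg. Origin: centre of its underside.

How it is judged:
By the outcome, as a careful person would: the job done as asked, in the order asked, and still so for the second after the job is handed in, with the robot touching nothing.
It also fails if it takes over 96 s, if anything falls off the work surface, if the arm or the gripper's body presses on something with over 40 N, if the wrist force passes 120 N, or if a joint passes its speed limit or range.

ROBOT

A 6-joint arm with a two-finger parallel gripper is mounted at the origin on the work surface. World frame = base frame: x ahead of the robot, y to its left, z up, the work surface at z = 0. Lengths are in m, angles in degrees, forces in N, time in s.
With the tool pointing down it reaches from about 0.4 to 0.825 m from the base axis. Payload 7 kg.
Tool frame: the origin (TCP) lies on the centre line of the jaws, within the pads' length; the fingertips stand 19 mm ahead of it and the grasp point (between the pads) is the TCP; z points along the fingers, y is the line along which they close (so a half turn about z gives the same grasp; the last joint's range is limited). The gripper opens to 88 mm and grips with 3 to 60 N. Pads are 19 mm wide; open, the fingers measure 130 mm over their backs; the gripper's body (78 mm by 193 mm) begins 47 mm behind the grasp point.
Start: joints at [91.564, 20.546, 0.682, 0, -70.136, -16.507], TCP at [0.174, 0.652, 0.214] pointing down, gripper open.
Joint ranges: [-176.03, 176.03], [-82.01, 121.73], [-58.28, 71.71], [-173.87, 95.51], [-174.79, -0.11], [-173.66, 173.66]. Speed limits (degrees/s): [136.94, 136.94, 172.46, 180, 180, 180].

INTERFACE

Orientations are given as [roll, pitch, yaw] about the fixed x, y, z axes, in that order (R = Rz(yaw) Ry(pitch) Rx(roll)).
In Python, from plant import get_state, capture, close_job gives the robot as it stands.
- The arm moves only by the tool apply_moves, never from a script. Its argument "targets" is a list of rows, each a list of 7 numbers: the opening, from 0 (shut) to 1 (fully open), then the shift along the tool's x, y, z normalised to -1 to 1, where 1 is 1000 mm, then the turn, a rotation vector about the tool's x, y, z normalised to -1 to 1, where 1 is 90 degrees. In form: [[claw, tx, ty, tz, ax, ay, az], ...]. A call has 1 to 20 rows; each row shifts and turns the commanded pose from where the row before left it, along the tool's axes as they then stand; what a row does not reach is not made up. A row lasts 1/12 s, in which the tool goes at most 41.7 mm and 7.16 degrees, less where a joint would pass 70% of its speed; a pose out of reach is approached as far as the arm can. A call with a number of a shift or a turn outside -1 to 1 is refused whole. A call with a gripper value outside its range is refused whole. The fingers move at their own pace and stop on an object; "newtons" is the grip in N (left out, the last holds). Time passes only in rows, so rows that do not move let the fingers close. It gives the time, the measured TCP pose, the force, the opening and the grip force at its end, in the units of the state.
- get_state(): the state, without advancing time (a new reading comes with each control period).
- capture(name): name is "scene" or "top" or "wrist"; returns a dict with "frame" (480x640x3 uint8, red, green, blue), "range_z" (480x640 float32, m along the optical axis (not along the pixel's ray), 0 where there is no reading), "camera_matrix" (3x3 intrinsics, pixels), "T" (4x4, takes a point from camera to world coordinates). Camera axes: x right, y down, z forward; pixel columns grow to the right and rows downward; lengths in m; the calibration is good to about 2 mm. A picture is of the moment at which its call begins.
- close_job(): hands the job in; it is judged then, once.
The state is a dict: "time_s": time; "joints": joint angles; "qd": joint speeds; "joint_torque": joint torques, N m; "tcp_pos": TCP position; "eef_rot": TCP orientation; "contact_force": force on the tool from outside, world axes, zero at the start; "moment": the same for the moment, N m; "gripper_width": finger opening in m; "gripper_force": force on a finger pad.
Only numpy, scipy, OpenCV 4.12 (cv2) and the standard library are available. Lean on these libraries where they do the work, as an engineer would, in place of code of your own. Each camera call takes 0.05 s, during which the arm holds its last target. There are 200 camera calls.

## Working session

There is one attempt and no reset: what is moved stays moved. The work goes in short steps, Python scripts to look and compute and a tool call to move; the robot and the scene stay as the last step left them, time stands still between calls to the robot, and variables do not carry over. Pictures are saved under pics/ and viewed, at most 14 in all, crops included, and the job is handed in when it is done.

Besides the shell and the picture viewer there is one more tool, called after ">>>" as name(argument=value, ...) on one line, values as JSON. apply_moves: Moves the arm, as the interface text tells. Scaled input: -1 to 1 covers 1000 mm each way for a shift and 90 degrees each way for a turn. Its arguments: {"type":"object","properties":{"targets":{"type":"array","items":{"type":"array","items":{"type":"number"}}},"newtons":{"type":"number"}},"required":["targets"]}

```bash
mkdir -p pics; ls; python3 - <<'E'
from plant import *
import cv2,numpy as np
print(get_state())
for n in("scene","top"):
    c=capture(n);np.savez(n+".npz",**c);cv2.imwrite(f"pics/{n}0.png",c["frame"][:,:,::-1]);print(n,c["camera_matrix"],c["T"])
E
```

```text
pics
{'time_s': 0.0, 'joints': array([ 9.15658969e+01,  2.05905326e+01,  6.32875642e-01, -1.85102068e-02,
       -7.01376876e+01, -1.65067084e+01]), 'qd': array([-0.03609469,  0.00584911, -0.04583055, -0.02212507, -0.03590004,
        0.02799784]), 'joint_torque': array([-1.19388413e-03, -5.82722390e+01,  2.93061054e+01,  6.99684530e+00,
        7.01167941e-03, -1.68958773e-04]), 'tcp_pos': array([0.1739387 , 0.65165943, 0.21343115]), 'eef_rot': array([ 1.79903641e+02, -1.04087614e-02, -1.49471063e+01]), 'contact_force': array([-0.55309946, -0.64951237, -0.46728366]), 'moment': array([-0.00701368,  0.02151793,  0.01478772]), 'gripper_force': 0.0, 'gripper_width': 0.08773487418063075}
scene [[507.81121059   0.         311.02398343]
 [  0.         507.81121059 236.47753655]
 [  0.           0.           1.        ]] [[-0.13548628  0.68252038 -0.71819871  1.20603595]
 [ 0.99070333  0.08435387 -0.10673017  0.12894394]
 [-0.01226268 -0.72598233 -0.68760401  0.74264203]
 [ 0.          0.          0.          1.        ]]
top [[484.49473092   0.         321.39583678]
 [  0.         484.49473092 236.29114245]
 [  0.           0.           1.        ]] [[-0.00644029 -0.99373181  0.11160475  0.42464872]
 [-0.99979669  0.0085315   0.01827021  0.00605037]
 [-0.01910784 -0.11146439 -0.99358471  1.06983504]
 [ 0.          0.          0.          1.        ]]
```

View pics/scene0.png

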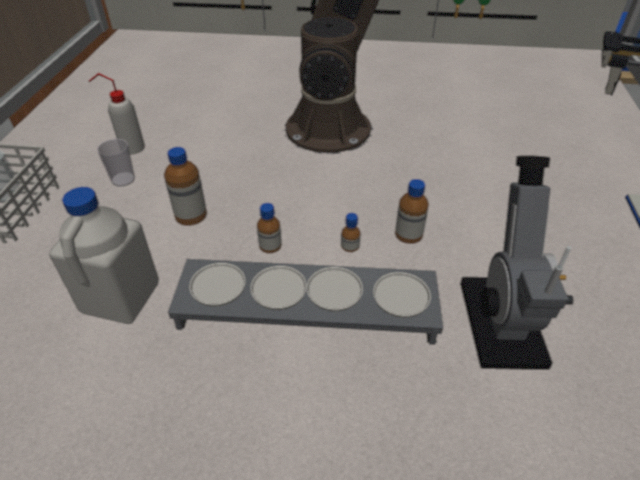

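View pics/top0.png

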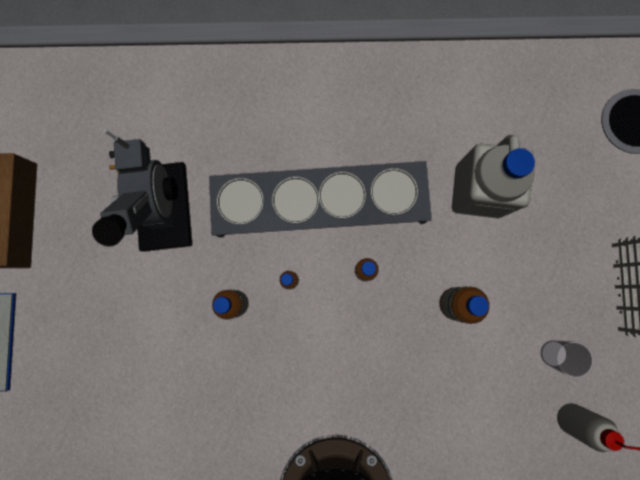

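The scene view shows the shelf with its dishes at (217–402, 290), the bottles in front of it and the refractometer at right (520, 280). In the top view the caps are at (222,305), (289,280), (369,268) and (478,306), the dishes at (241,201), (295,200), (343,195) and (394,191), and the refractometer is on the left (+y).

```bash
cat > h.py <<'E'
import numpy as np,cv2
def cloud(c):
    z=c["range_z"];K=c["camera_matrix"];v,u=np.mgrid[:480,:640]
    P=np.stack([(u-K[0,2])*z/K[0,0],(v-K[1,2])*z/K[1,1],z],-1)
    return P@c["T"][:3,:3].T+c["T"][:3,3]
def atz(c,u,v,z):
    d=c["T"][:3,:3]@np.linalg.solve(c["camera_matrix"],[u,v,1]);o=c["T"][:3,3]
    return o+d*(z-o[2])/d[2]
def circ(p):
    A=np.c_[2*p,np.ones(len(p))];s=np.linalg.lstsq(A,(p**2).sum(1),rcond=None)[0]
    return s[0],s[1],np.sqrt(s[2]+s[0]**2+s[1]**2)
def blobs(m,n=25):
    k,l,s,ce=cv2.connectedComponentsWithStats(m.astype(np.uint8))
    return [l==i for i in range(1,k) if s[i,4]>n]
E
python3 - <<'E'
from h import *
for n in("scene","top"):
    c=dict(np.load(n+".npz"));P=cloud(c);f=c["frame"].astype(int);r,g,b=f[...,0],f[...,1],f[...,2]
    print(n)
    ok=(P[...,0]>.2)&(P[...,0]<.85)&(abs(P[...,1])<.45)&(c["range_z"]>0)
    for m in blobs(ok&(b>r+60)):
        p=P[m];zt=np.percentile(p[:,2],95);t=p[p[:,2]>zt-.006]
        mm=m&(P[...,2]>zt-.006)
        cs=max(cv2.findContours(mm.astype(np.uint8),0,1)[0],key=len)[:,0]
        q=np.array([atz(c,u,v,zt)[:2] for u,v in cs])
        print("cap n",len(t),"top z %.4f"%np.median(t[:,2]),"mean",t.mean(0).round(4),"circ",np.round(circ(q),4) )
    # dishes
    for m in blobs(ok&(P[...,2]>.03)&(P[...,2]<.09)&(f.min(-1)>(110)),400):
        cs=max(cv2.findContours(m.astype(np.uint8),0,1)[0],key=len)[:,0]
        z=np.median(P[m][:,2]);q=np.array([atz(c,u,v,.060)[:2] for u,v in cs])
        print("dish",m.sum(),"z med %.4f p98 %.4f"%(z,np.percentile(P[m][:,2],98)),np.round(circ(q),4),P[m].mean(0).round(4))
    m=ok&(P[...,2]<.02)&(P[...,2]>-.02);print("bench z",np.median(P[m][:,2]))
    m=ok&(P[...,2]>.15)&(P[...,1]>.25);print("refr",P[m].min(0),P[m].max(0))
    m=ok&(P[...,2]>.04)&(P[...,2]<.055)&(P[...,0]>.45)&(abs(P[...,1])<.25);print("shelf",P[m].min(0),P[m].max(0),np.median(P[m][:,2]))
    # bottle bodies
E
```

```text
scene
cap n 135 top z 0.1703 mean [ 0.3995 -0.2605  0.1701] circ [ 0.4023 -0.2589  0.0165]
cap n 121 top z 0.1361 mean [0.4019 0.218  0.136 ] circ [0.4045 0.2178 0.0144]
cap n 479 top z 0.2484 mean [ 0.646  -0.3194  0.2482] circ [ 0.6474 -0.3183  0.0235]
cap n 96 top z 0.1065 mean [ 0.4724 -0.0664  0.1063] circ [ 0.475  -0.0656  0.0124]
cap n 70 top z 0.0821 mean [0.4521 0.098  0.0819] circ [0.4545 0.0982 0.0104]
dish 1860 z med 0.0547 p98 0.0614 [ 0.6318 -0.1279  0.0495] [ 0.6292 -0.1293  0.0551]
dish 3860 z med 0.0547 p98 0.0612 [0.6192 0.0321 0.0731] [0.6177 0.0318 0.0551]
dish 1990 z med 0.0548 p98 0.0613 [0.6145 0.1988 0.0494] [0.6119 0.1991 0.0552]
bench z 0.0005156394485940075
refr [0.49742472 0.34494125 0.15001951] [0.71451305 0.43386428 0.30551926]
shelf [ 0.45013058 -0.20540839  0.04000769] [0.7012942  0.24999822 0.05499978] 0.05137170893356974
top
cap n 602 top z 0.2488 mean [ 0.6429 -0.3216  0.2487] circ [ 0.6423 -0.3207  0.0232]
cap n 136 top z 0.1066 mean [ 0.469  -0.0688  0.1067] circ [ 0.4688 -0.0685  0.0125]
cap n 97 top z 0.0826 mean [0.4492 0.0959 0.0826] circ [0.4489 0.0956 0.0105]
cap n 198 top z 0.1362 mean [0.3991 0.2163 0.1362] circ [0.3992 0.2157 0.0143]
cap n 283 top z 0.1709 mean [ 0.3959 -0.2632  0.1709] circ [ 0.3959 -0.2624  0.0164]
dish 1417 z med 0.0546 p98 0.0585 [ 0.6316 -0.1281  0.0443] [ 0.6326 -0.1288  0.0546]
dish 1413 z med 0.0545 p98 0.0585 [ 0.6251 -0.019   0.0443] [ 0.6261 -0.0192  0.0545]
dish 1403 z med 0.0541 p98 0.0582 [0.6141 0.1958 0.0444] [0.6151 0.197  0.0542]
dish 1404 z med 0.0543 p98 0.0583 [0.6158 0.0793 0.0443] [0.6168 0.0796 0.0543]
bench z 0.0005291096810731144
refr [0.49980578 0.34230671 0.15003365] [0.71290872 0.43043778 0.30778074]
shelf [ 0.45048235 -0.20828548  0.04002158] [0.70097798 0.24997523 0.05499939] 0.05152533658741276
```

>>> apply_moves(targets=[[1, 0, 0, -0.03, 0, 0, 0.0758], [1, 0, 0, -0.03, 0, 0, 0.0758], [1, 0, 0, -0.03, 0, 0, 0.0758], [1, 0, 0, 0, 0, 0, 0.0758], [1, 0, 0, 0, 0, 0, 0.0758], [1, 0, 0, 0, 0, 0, 0.0758], [1, 0, 0, 0, 0, 0, 0.0758], [1, 0, 0, 0, 0, 0, 0.0758], [1, 0, 0, 0, 0, 0, 0.0758], [1, 0, 0, 0, 0, 0, 0.0758], [1, 0, 0, 0, 0, 0, 0.0758], [1, 0, 0, 0, 0, 0, 0]], newtons=20)

```text
time_s: 1.1
tcp_pos: [0.174, 0.6519, 0.3038]
eef_rot: [180.0, -0.1, -90.3]
contact_force: [-0.5, -0.3, -0.1]
gripper_width: 0.0875
gripper_force: 0.0
```

>>> apply_moves(targets=[[1, 0.0309, -0.0153, 0, 0, 0, 0], [1, 0.0309, -0.0153, 0, 0, 0, 0], [1, 0.0309, -0.0153, 0, 0, 0, 0], [1, 0.0309, -0.0153, 0, 0, 0, 0], [1, 0.0309, -0.0153, 0, 0, 0, 0], [1, 0.0309, -0.0153, 0, 0, 0, 0], [1, 0.0309, -0.0153, 0, 0, 0, 0], [1, 0.0309, -0.0153, 0, 0, 0, 0], [1, 0.0309, -0.0153, 0, 0, 0, 0], [1, 0.0309, -0.0153, 0, 0, 0, 0], [1, 0.0309, -0.0153, 0, 0, 0, 0], [1, 0.0309, -0.0153, 0, 0, 0, 0], [1, 0.0309, -0.0153, 0, 0, 0, 0], [1, 0.0309, -0.0153, 0, 0, 0, 0], [1, 0.0309, -0.0153, 0, 0, 0, 0], [1, 0.0309, -0.0153, 0, 0, 0, 0], [1, 0.0309, -0.0153, 0, 0, 0, 0], [1, 0.0309, -0.0153, 0, 0, 0, 0], [1, 0, 0, 0, 0, 0, 0], [1, 0, 0, 0, 0, 0, 0]])

```text
time_s: 2.77
tcp_pos: [0.4499, 0.0943, 0.3041]
eef_rot: [180.0, -0.0, -90.0]
contact_force: [0.9, 0.5, 0.7]
gripper_width: 0.0873
gripper_force: 0.0
```

```bash
python3 - <<'E'
from h import *
from plant import *
print({k:np.round(v,4) for k,v in get_state().items()})
c=capture("wrist");np.savez("w1.npz",**c);cv2.imwrite("pics/w1.png",c["frame"][:,:,::-1]);print(c["camera_matrix"][0,0],c["T"].round(3))
E
```

```text
{'time_s': np.float64(2.7667), 'joints': array([ 3.64967e+01, -3.19340e+00, -1.62974e+01, -7.10000e-03,
       -7.69274e+01, -3.64947e+01]), 'qd': array([ 2.9114, -0.4669, -0.196 , -0.2629,  0.0076, -2.0702]), 'joint_torque': array([ -1.3517, -25.6497,  30.475 ,   7.4125,  -0.0421,   0.3619]), 'tcp_pos': array([0.4499, 0.0943, 0.3041]), 'eef_rot': array([ 1.799706e+02, -1.310000e-02, -8.999970e+01]), 'contact_force': array([0.9383, 0.4615, 0.6841]), 'moment': array([ 0.1384, -0.0385,  0.0215]), 'gripper_force': np.float64(0.0), 'gripper_width': np.float64(0.0873)}
417.823282658407 [[-1.     0.001 -0.     0.451]
 [ 0.001  0.968  0.251  0.027]
 [ 0.001  0.251 -0.968  0.475]
 [ 0.     0.     0.     1.   ]]
```

View pics/w1.png

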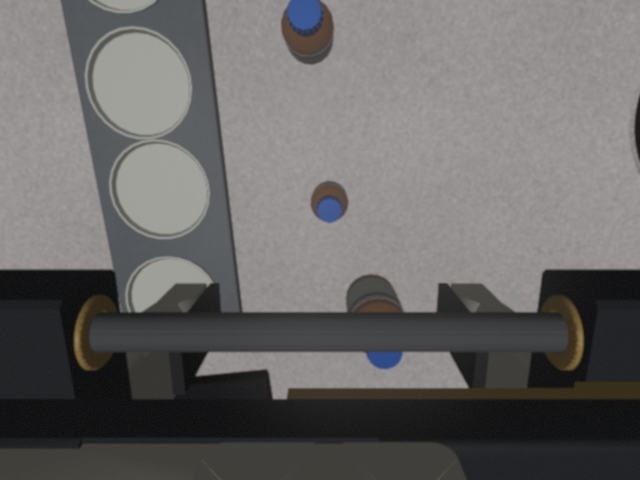

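The wrist view shows the 50 ml cap at (330,208), the 100 ml at (305,12), the 250 ml partly hidden at (384,352), and the dishes at (165,295), (160,190) and (138,82).

```bash
cat > w.py <<'E'
from h import *
def measure(c):
    P=cloud(c);f=c["frame"].astype(int);r,b=f[...,0],f[...,2]
    ok=(P[...,0]>.2)&(P[...,0]<.85)&(abs(P[...,1])<.45)&(c["range_z"]>.15)&(P[...,2]<.27)
    for m in blobs(ok&(b>r+50)):
        zt=np.percentile(P[m][:,2],95);m=m&(P[...,2]>zt-.005)
        cs=max(cv2.findContours(m.astype(np.uint8),0,1)[0],key=len)[:,0]
        q=np.array([atz(c,u,v,zt)[:2] for u,v in cs]);print("cap",m.sum(),P[m].mean(0).round(4),np.round(circ(q),4))
    for m in blobs(ok&(P[...,2]>.04)&(P[...,2]<.057)&(f.min(-1)>110),400):
        z=np.median(P[m][:,2]);cs=max(cv2.findContours(m.astype(np.uint8),0,1)[0],key=len)[:,0]
        q=np.array([atz(c,u,v,z)[:2] for u,v in cs if 0<v<479 and 0<u<639]);print("dish %.4f"%z,m.sum(),np.round(circ(q),4))
E
python3 - <<'E'
from w import *
measure(dict(np.load("w1.npz")))
E
```

```text
cap 863 [ 0.4697 -0.0661  0.1064] [ 0.4696 -0.0658  0.0123]
cap 441 [0.45   0.0968 0.0826] [0.45   0.0967 0.0109]
cap 450 [0.4005 0.2232 0.1366] [0.4008 0.2215 0.0115]
dish 0.0545 7811 [ 0.6282 -0.0181  0.0455]
dish 0.0545 6536 [0.6187 0.081  0.0455]
dish 0.0546 2166 [0.6226 0.1873 0.0344]
```

>>> apply_moves(targets=[[1, -0.0024, 0, 0.036, 0, 0, 0], [1, 0, 0, 0.036, 0, 0, 0], [1, 0, 0, 0.036, 0, 0, 0], [1, 0, 0, 0.036, 0, 0, 0], [1, 0, 0, 0.036, 0, 0, 0], [1, 0, 0, 0.025, 0, 0, 0], [1, 0, 0, 0.015, 0, 0, 0], [1, 0, 0, 0.01, 0, 0, 0], [1, 0, 0, 0, 0, 0, 0], [0, 0, 0, 0, 0, 0, 0], [0, 0, 0, 0, 0, 0, 0], [0, 0, 0, 0, 0, 0, 0], [0, 0, 0, 0, 0, 0, 0], [0, 0, 0, 0, 0, 0, 0], [0, 0, 0, 0, 0, 0, 0], [0, 0, 0, 0, 0, 0, 0], [0, 0, 0, 0, 0, 0, 0], [0, 0, 0, 0, 0, 0, 0]], newtons=20)

```text
time_s: 4.32
tcp_pos: [0.4496, 0.0984, 0.0744]
eef_rot: [-180.0, 0.0, -90.0]
contact_force: [-0.6, -0.1, -0.1]
gripper_width: 0.0329
gripper_force: 0.0
```

>>> apply_moves(targets=[[0, 0, 0, 0, 0, 0, 0], [0, 0, 0, 0, 0, 0, 0], [0, 0, 0, 0, 0, 0, 0], [0, 0, 0, 0, 0, 0, 0], [0, 0, 0, -0.01, 0, 0, 0], [0, 0, 0, -0.03, 0, 0, 0], [0, 0, 0, -0.03, 0, 0, 0], [0, 0, 0, -0.03, 0, 0, 0], [0, 0, 0, -0.03, 0, 0, 0], [0, 0, -0.02, 0, 0, 0, 0], [0, 0, -0.033, 0, 0, 0, 0], [0, 0, -0.033, 0, 0, 0, 0], [0, 0, -0.033, 0, 0, 0, 0], [0, 0, -0.033, 0, 0, 0, 0], [0, 0, -0.014, 0, 0, 0, 0], [0, 0, 0, 0, 0, 0, 0], [0, 0, 0, 0, 0, 0, 0], [0, 0, 0, 0, 0, 0, 0]])

```text
time_s: 5.82
tcp_pos: [0.6149, 0.0983, 0.2039]
eef_rot: [179.9, -0.0, -90.0]
contact_force: [0.7, -0.2, -0.7]
gripper_width: 0.0006
gripper_force: 0.0
```

```bash
python3 - <<'E'
from w import *
from plant import *
print(get_state()["tcp_pos"])
c=capture("wrist");np.savez("w2.npz",**c);cv2.imwrite("pics/w2.png",c["frame"][:,:,::-1]);print(c["T"].round(3));measure(c)
E
```

```text
[0.61494028 0.09830737 0.20392866]
[[-1.     0.002 -0.001  0.616]
 [ 0.001  0.968  0.251  0.031]
 [ 0.001  0.251 -0.968  0.375]
 [ 0.     0.     0.     1.   ]]
cap 870 [0.4513 0.0967 0.0823] [0.452  0.0964 0.0118]
dish 0.0505 11881 [0.6289 0.0417 0.0809]
dish 0.0545 13942 [ 0.6279 -0.0184  0.0462]
dish 0.0546 11355 [0.6186 0.0813 0.0463]
```

View pics/w2.png

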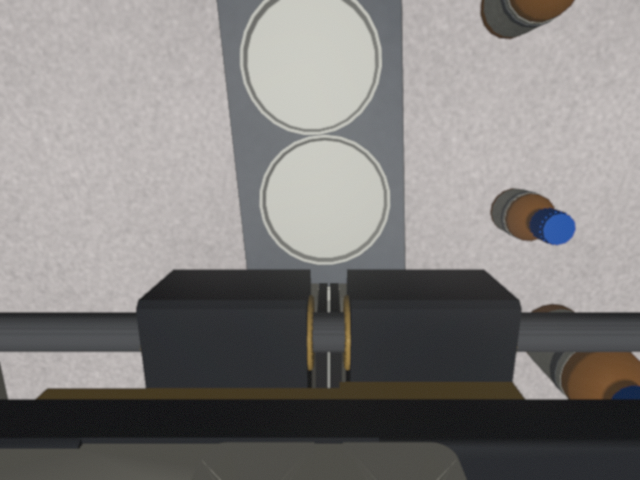

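The gripper came up empty. The 50 ml bottle still stands, its cap at (552,227), and the dishes at (325,200) and (310,62) are empty. I'll open, go back, and check the grip before lifting this time.

>>> apply_moves(targets=[[1, 0, 0.033, 0, 0, 0, 0], [1, 0, 0.033, 0, 0, 0, 0], [1, 0, 0.033, 0, 0, 0, 0], [1, 0, 0.033, 0, 0, 0, 0], [1, 0, 0.032, 0, 0, 0, 0], [1, 0, 0, 0, 0, 0, 0], [1, 0, 0, 0, 0, 0, 0], [1, 0, 0, 0, 0, 0, 0], [1, 0, 0, 0, 0, 0, 0], [1, 0, 0, 0.025, 0, 0, 0], [1, 0, 0, 0.025, 0, 0, 0], [1, 0, 0, 0.025, 0, 0, 0], [1, 0, 0, 0.025, 0, 0, 0], [1, 0, 0, 0.02, 0, 0, 0], [1, 0, 0, 0.012, 0, 0, 0], [1, 0, 0, 0, 0, 0, 0], [1, 0, 0, 0, 0, 0, 0]])

```text
time_s: 7.28
tcp_pos: [0.4518, 0.0981, 0.0717]
eef_rot: [179.9, -0.1, -90.0]
contact_force: [0.1, 1.5, 0.3]
gripper_width: 0.0874
gripper_force: 0.0
```

>>> apply_moves(targets=[[0, 0, 0, 0, 0, 0, 0], [0, 0, 0, 0, 0, 0, 0], [0, 0, 0, 0, 0, 0, 0], [0, 0, 0, 0, 0, 0, 0], [0, 0, 0, 0, 0, 0, 0], [0, 0, 0, 0, 0, 0, 0], [0, 0, 0, 0, 0, 0, 0], [0, 0, 0, 0, 0, 0, 0], [0, 0, 0, 0, 0, 0, 0], [0, 0, 0, 0, 0, 0, 0], [0, 0, 0, 0, 0, 0, 0]], newtons=20)

```text
time_s: 8.2
tcp_pos: [0.4516, 0.0984, 0.0724]
eef_rot: [180.0, -0.0, -90.0]
contact_force: [0.7, 0.0, 0.4]
gripper_width: 0.0199
gripper_force: 0.0
```

>>> apply_moves(targets=[[0, 0, 0, 0, 0, 0, 0], [0, 0, 0, 0, 0, 0, 0], [0, 0, 0, 0, 0, 0, 0]])

```text
time_s: 8.45
tcp_pos: [0.4516, 0.0984, 0.0723]
eef_rot: [180.0, -0.0, -90.0]
contact_force: [-0.1, 0.3, -0.0]
gripper_width: 0.0019
gripper_force: 0.0
```

```bash
python3 - <<'E'
from w import *
from plant import *
c=capture("scene");a=capture("top");np.savez("s3.npz",**c);np.savez("t3.npz",**a)
A=cv2.resize(c["frame"][130:330,200:470],None,fx=2.2,fy=2.2);B=cv2.resize(a["frame"][180:380,200:420],None,fx=2.2*.9,fy=2.2*.9)
im=np.zeros((440,800,3),np.uint8);A=cv2.resize(c["frame"][130:330,230:430],(400,400));B=cv2.resize(a["frame"][180:380,200:400],(400,400));cv2.imwrite("pics/s3.png",np.hstack([A,B])[:,:,::-1])
measure(capture("wrist"))
E
```

```text
cap 40 [0.452  0.0884 0.0937] [0.0981 0.0906 0.3549]
dish 0.0545 8119 [0.6102 0.0798 0.0367]
```

View pics/s3.png

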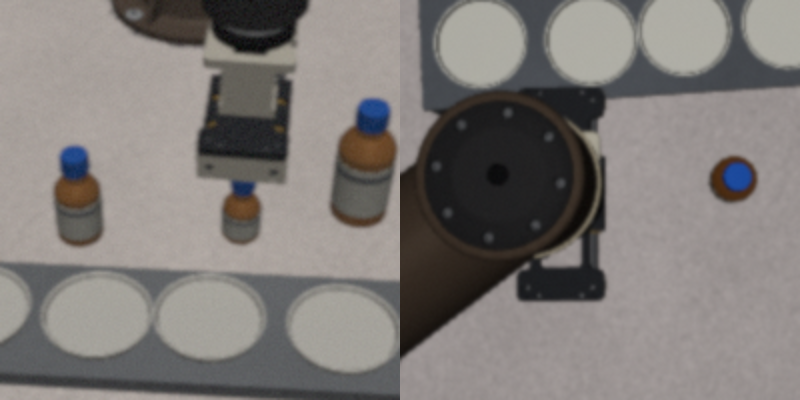

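```bash
python3 - <<'E'
from w import *
c=dict(np.load("s3.npz"));P=cloud(c)
# columns through the gripper: print world point + rgb
for u in (338,345,351,360,370):
    print(u)
    for v in range(180,256,5): print("  ",v,P[v,u].round(3),c["frame"][v,u])
E
```

```text
338
   180 [0.459 0.07  0.176] [72 66 59]
   185 [0.473 0.071 0.175] [59 56 59]
   190 [0.51  0.074 0.193] [40 40 40]
   195 [0.524 0.076 0.194] [36 34 39]
   200 [0.54  0.077 0.195] [32 37 38]
   205 [0.546 0.078 0.189] [31 30 28]
   210 [0.544 0.078 0.177] [99 99 89]
   215 [0.54  0.078 0.162] [99 97 88]
   220 [0.373 0.066 0.002] [161 154 149]
   225 [0.39  0.067 0.002] [167 161 155]
   230 [ 0.401  0.068 -0.002] [173 166 161]
   235 [0.42  0.07  0.001] [172 163 159]
   240 [0.434 0.072 0.   ] [170 162 156]
   245 [0.45  0.073 0.001] [173 166 160]
   250 [0.464 0.075 0.   ] [169 161 158]
   255 [0.482 0.076 0.004] [172 164 161]
345
   180 [0.498 0.085 0.207] [98 93 88]
   185 [0.502 0.086 0.199] [100  94  87]
   190 [0.51  0.086 0.194] [42 41 44]
   195 [0.522 0.088 0.193] [30 31 37]
   200 [0.536 0.089 0.193] [33 30 35]
   205 [0.547 0.09  0.192] [32 32 35]
   210 [0.545 0.09  0.179] [98 97 89]
   215 [0.539 0.09  0.162] [100  99  90]
   220 [0.371 0.081 0.002] [102 102 106]
   225 [0.388 0.082 0.002] [131 124 124]
   230 [0.454 0.087 0.049] [98 67 38]
   235 [0.461 0.087 0.042] 
[... 1382 characters left out ...]
 [168 161 155]
   255 [ 0.472  0.121 -0.001] [172 164 159]
370
   180 [0.447 0.128 0.172] [93 75 44]
   185 [0.464 0.129 0.174] [39 41 41]
   190 [0.479 0.129 0.174] [37 39 41]
   195 [0.488 0.13  0.17 ] [75 60 39]
   200 [0.532 0.131 0.195] [28 32 38]
   205 [0.543 0.132 0.193] [40 40 44]
   210 [0.548 0.132 0.186] [64 59 54]
   215 [0.539 0.133 0.167] [97 94 87]
   220 [0.537 0.134 0.154] [97 95 89]
   225 [0.381 0.136 0.002] [164 158 151]
   230 [ 0.394  0.137 -0.   ] [169 162 155]
   235 [ 0.41   0.138 -0.   ] [170 163 158]
   240 [0.426 0.138 0.   ] [169 160 154]
   245 [0.444 0.139 0.003] [171 161 156]
   250 [0.456 0.14  0.   ] [169 163 156]
   255 [ 0.47   0.141 -0.   ] [171 164 158]
```

The gripper body's underside measures z≈0.152 with TCP z reported at 0.072. That puts it 80 mm behind the TCP rather than 47 mm, so the reported TCP height may be off. I'll raise the arm and measure the fingertips directly.

>>> apply_moves(targets=[[0, 0, 0, -0.03, 0, 0, 0], [0, 0, 0, -0.03, 0, 0, 0], [0, 0, 0, -0.03, 0, 0, 0], [0, 0, 0, -0.03, 0, 0, 0], [0, 0, 0, 0, 0, 0, 0], [0, 0, 0, 0, 0, 0, 0]])

```text
time_s: 9.1
tcp_pos: [0.4525, 0.0991, 0.1941]
eef_rot: [-179.8, 0.1, -90.0]
contact_force: [0.0, -0.2, -1.0]
gripper_width: 0.0007
gripper_force: 0.0
```

```bash
python3 - <<'E'
from w import *
from plant import *
s=get_state();print(s["tcp_pos"],s["joints"])
c=capture("scene");np.savez("s4.npz",**c)
cv2.imwrite("pics/s4.png",cv2.resize(c["frame"][80:280,250:450],(600,600),interpolation=2)[:,:,::-1])
P=cloud(c);t=s["tcp_pos"]
m=(abs(P[...,1]-t[1])<.015)&(abs(P[...,0]-t[0])<.04)&(P[...,2]>.1)
v,u=np.nonzero(m)
for a in np.unique(v): print(a,u[v==a].min(),u[v==a].max(),np.median(P[a,u[v==a]],0).round(3))
E
```

```text
[0.45254657 0.09906685 0.19413278] [ 3.68110856e+01  9.30658253e-01 -2.68349979e+01  6.94024720e-03
 -6.19890011e+01 -3.67951943e+01]
4 374 374 [0.492 0.114 0.499]
5 356 356 [0.492 0.09  0.497]
9 352 360 [0.492 0.086 0.492]
13 352 352 [0.49  0.084 0.486]
14 373 373 [0.492 0.113 0.486]
15 357 357 [0.493 0.092 0.484]
17 368 368 [0.492 0.107 0.482]
18 354 354 [0.492 0.088 0.48 ]
20 352 352 [0.492 0.085 0.477]
21 371 371 [0.492 0.111 0.477]
23 352 352 [0.491 0.085 0.473]
26 352 352 [0.492 0.085 0.469]
28 351 351 [0.492 0.084 0.466]
33 372 372 [0.492 0.114 0.461]
36 352 352 [0.492 0.086 0.455]
37 351 351 [0.492 0.085 0.454]
40 351 351 [0.492 0.085 0.45 ]
43 365 365 [0.493 0.105 0.446]
44 351 351 [0.493 0.085 0.444]
48 371 371 [0.492 0.114 0.439]
49 352 352 [0.492 0.087 0.437]
50 371 371 [0.492 0.114 0.436]
53 350 350 [0.492 0.084 0.431]
57 353 353 [0.492 0.089 0.425]
62 353 353 [0.492 0.089 0.417]
65 352 352 [0.492 0.088 0.413]
66 351 351 [0.493 0.086 0.411]
70 352 352 [0.492 0.088 0.405]
74 350 350 [0.492 0.085 0.399]
75 350 355 [0.479 0.089 0.391]
76 350 369 [0.481 0.099 0.391]
77 350 369 [0.481 0.099 0.389]
78 350 369 [0.48  0.1   0.387]
79 350 369 [0.481 0.099 0.386]
80 350 369 [0.481 0.099 0.384]
81 350 369 [0.482 0.1   0.384]
82 350 368 [0.482 0.099 0.382]
83 349 368 [0.485 0.098 0.382]
84 349 368 [0.487 0.099 0.381]
85 349 368 [0.487 0.099 0.379]
86 349 368 [0.487 0.099 0.378]
87 349 368 [0.487 0.099 0.376]
88 349 368 [0.487 0.099 0.375]
89 349 368 [0.462 0.098 0.36 ]
90 350 368 [0.463 0.101 0.359]
91 358 367 [0.492 0.109 0.372]
163 350 355 [0.468 0.095 0.222]
164 350 362 [0.467 0.101 0.22 ]
165 350 361 [0.468 0.1   0.218]
166 350 361 [0.467 0.101 0.215]
167 350 361 [0.467 0.101 0.214]
168 350 361 [0.468 0.1   0.212]
169 355 361 [0.465 0.105 0.208]
```

View pics/s4.png

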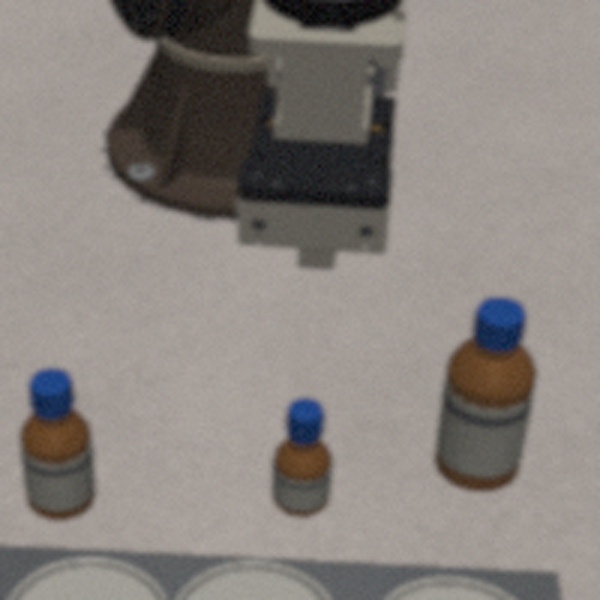

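The picture shows the closed fingertips at (317,265) in the crop, z≈0.208 by depth. The reported TCP is 0.194 and the tips should be 19 mm below it, so the reported z reads about 33 mm low. I'll check this, and x, with the other cameras.

```bash
python3 - <<'E'
from w import *
from plant import *
t=get_state()["tcp_pos"]
for n in("top","wrist"):
    c=capture(n);np.savez(n+"4.npz",**c);P=cloud(c);ok=c["range_z"]>0
    if n=="top":
        m=ok&(abs(P[...,0]-t[0])<.14)&(abs(P[...,1]-t[1])<.12)&(P[...,2]>.19)&(P[...,2]<.33)
        p=P[m];print(n,len(p),np.percentile(p,[1,99],axis=0).round(4))
        for lo in np.arange(.19,.33,.02):
            q=p[(p[:,2]>lo)&(p[:,2]<lo+.02)]
            if len(q)>20: print(lo.round(2),len(q),q.min(0).round(3),q.max(0).round(3))
    else:
        print(c["camera_matrix"],c["T"].round(4))
        m=ok&(abs(P[...,0]-t[0])<.03)&(P[...,2]>.17)&(P[...,2]<.33);p=P[m]
        for lo in np.arange(.17,.33,.01):
            q=p[(p[:,2]>lo)&(p[:,2]<lo+.01)]
            if len(q)>20: print(lo.round(2),len(q),q.min(0).round(3),q.max(0).round(3))
        r=c["range_z"]
        for v in(280,300,330,360):print(v,[(u,P[v,u].round(3).tolist()) for u in (305,320,326,329,332,345)])
E
```

```text
top 2048 [[0.3559 0.0587 0.2794]
 [0.5473 0.1341 0.3168]]
0.27 179 [0.364 0.059 0.276] [0.538 0.13  0.29 ]
0.29 165 [0.358 0.059 0.29 ] [0.545 0.129 0.31 ]
0.31 1704 [0.356 0.058 0.31 ] [0.548 0.136 0.318]
[[417.82328266   0.         328.3257181 ]
 [  0.         417.82328266 242.37450775]
 [  0.           0.           1.        ]] [[-1.000e+00  1.400e-03 -3.000e-04  4.521e-01]
 [ 1.300e-03  9.678e-01  2.518e-01  3.080e-02]
 [ 6.000e-04  2.518e-01 -9.678e-01  3.626e-01]
 [ 0.000e+00  0.000e+00  0.000e+00  1.000e+00]]
0.2 105 [0.445 0.087 0.204] [0.459 0.089 0.21 ]
0.21 340 [0.445 0.086 0.21 ] [0.459 0.09  0.22 ]
0.22 343 [0.446 0.086 0.22 ] [0.458 0.093 0.23 ]
0.23 74 [0.448 0.087 0.23 ] [0.457 0.089 0.235]
0.24 90 [0.448 0.094 0.249] [0.456 0.106 0.25 ]
0.25 848 [0.448 0.09  0.25 ] [0.456 0.106 0.26 ]
0.26 63 [0.448 0.089 0.26 ] [0.456 0.098 0.268]
0.27 1893 [0.422 0.059 0.271] [0.482 0.091 0.28 ]
0.28 6484 [0.422 0.059 0.28 ] [0.482 0.084 0.29 ]
0.29 31302 [0.422 0.059 0.29 ] [0.482 0.079 0.3  ]
0.3 11085 [0.422 0.071 0.3  ] [0.482 0.075 0.31 ]
0.31 21944 [0.422 0.071 0.31 ] [0.482 0.08  0.32 ]
0.32 431 [0.435 0.071 0.32 ] [0.469 0.072 0.321]
280 [(305, [0.457, 0.059, 0.283]), (320, [0.46, 0.161, 0.0]), (326, [0.454, 0.161, -0.0]), (329, [0.451, 0.161, 0.0]), (332, [0.449, 0.16, 0.001]), (345, [0.437, 0.161, -0.0])]
300 [(305, [0.456, 0.059, 0.293]), (320, [0.455, 0.089, 0.223]), (326, [0.453, 0.088, 0.223]), (329, [0.451, 0.181, -0.0]), (332, [0.451, 0.089, 0.222]), (345, [0.449, 0.063, 0.285])]
330 [(305, [0.456, 0.065, 0.294]), (320, [0.454, 0.068, 0.288]), (326, [0.453, 0.068, 0.288]), (329, [0.452, 0.068, 0.288]), (332, [0.451, 0.068, 0.287]), (345, [0.449, 0.067, 0.29])]
360 [(305, [0.456, 0.071, 0.294]), (320, [0.455, 0.096, 0.251]), (326, [0.453, 0.096, 0.251]), (329, [0.452, 0.242, 0.001]), (332, [0.451, 0.096, 0.251]), (345, [0.449, 0.073, 0.291])]
```

Both cameras agree: x and y are right, but the fingers really sit about 31 mm higher than reported. From here on, true TCP z = reported z + 0.031. I'll regrasp with that correction.

>>> apply_moves(targets=[[0.7, 0.001, 0, 0.01, 0, 0, 0], [0.7, 0, 0, 0.01, 0, 0, 0], [0.7, 0, 0, 0.01, 0, 0, 0], [0.7, 0, 0, 0.01, 0, 0, 0], [0.7, 0, 0, 0.01, 0, 0, 0], [0.7, 0, 0, 0.01, 0, 0, 0], [0.7, 0, 0, 0, 0, 0, 0], [0.7, 0, 0, 0, 0, 0, 0], [0.7, 0, 0, 0, 0, 0, 0], [0.7, 0, 0, 0, 0, 0, 0], [0.7, 0, 0, 0.02, 0, 0, 0], [0.7, 0, 0, 0.02, 0, 0, 0], [0.7, 0, 0, 0.02, 0, 0, 0], [0.7, 0, 0, 0.02, 0, 0, 0], [0.7, 0, 0, 0.012, 0, 0, 0], [0.7, 0, 0, 0, 0, 0, 0], [0.7, 0, 0, 0, 0, 0, 0]])

```text
time_s: 10.67
tcp_pos: [0.4517, 0.0974, 0.0405]
eef_rot: [180.0, -0.0, -90.0]
contact_force: [0.4, 0.4, -0.0]
gripper_width: 0.0613
gripper_force: 0.0
```

>>> apply_moves(targets=[[0, 0, 0, 0, 0, 0, 0], [0, 0, 0, 0, 0, 0, 0], [0, 0, 0, 0, 0, 0, 0], [0, 0, 0, 0, 0, 0, 0], [0, 0, 0, 0, 0, 0, 0], [0, 0, 0, 0, 0, 0, 0], [0, 0, 0, 0, 0, 0, 0], [0, 0, 0, 0, 0, 0, 0], [0, 0, 0, 0, 0, 0, 0], [0, 0, 0, 0, 0, 0, 0]], newtons=20)

```text
time_s: 11.5
tcp_pos: [0.4516, 0.0974, 0.0404]
eef_rot: [-180.0, -0.0, -90.0]
contact_force: [-0.2, 0.3, 1.3]
gripper_width: 0.0235
gripper_force: 20.0
```

>>> apply_moves(targets=[[0, 0, 0, -0.01, 0, 0, 0], [0, 0, 0, -0.025, 0, 0, 0], [0, 0, 0, -0.025, 0, 0, 0], [0, 0, 0, -0.025, 0, 0, 0], [0, -0.007, -0.012, 0, 0, 0, 0], [0, -0.0145, -0.0236, 0, 0, 0, 0], [0, -0.0145, -0.0236, 0, 0, 0, 0], [0, -0.0145, -0.0236, 0, 0, 0, 0], [0, -0.0145, -0.0236, 0, 0, 0, 0], [0, -0.0145, -0.0236, 0, 0, 0, 0], [0, -0.0145, -0.0236, 0, 0, 0, 0], [0, -0.007, -0.012, 0, 0, 0, 0], [0, 0, 0, 0, 0, 0, 0], [0, 0, 0, 0, 0, 0, 0], [0, 0, 0, 0, 0, 0, 0]])

```text
time_s: 12.75
tcp_pos: [0.6164, 0.198, 0.1247]
eef_rot: [179.9, -0.0, -90.0]
contact_force: [0.3, -0.2, -1.4]
gripper_width: 0.0232
gripper_force: 20.0
```

```bash
python3 - <<'E'
from w import *
from plant import *
print(get_state()["tcp_pos"])
c=capture("scene");w=capture("wrist");measure(w);np.savez("s5.npz",**c)
P=cloud(c);m=(abs(P[...,0]-.617)<.04)&(abs(P[...,1]-.1985)<.025)&(P[...,2]>.064)&(P[...,2]<.13);p=P[m];print(len(p),p.min(0),p.max(0))
cv2.imwrite("pics/s5.png",np.hstack([cv2.resize(c["frame"][180:340,330:490],(480,480)),cv2.resize(w["frame"],(320,240))[:, :].repeat(2,0)])[:,:,::-1])
E
```

```text
[0.61637415 0.19801409 0.12466407]
dish 0.0505 25532 [0.6155 0.1345 0.0694]
dish 0.0545 18763 [0.6185 0.0803 0.0465]
dish 0.0545 10517 [0.617  0.1927 0.0389]
362 [0.61309604 0.17866053 0.08501377] [0.63638417 0.2180252  0.12837295]
```

View pics/s5.png

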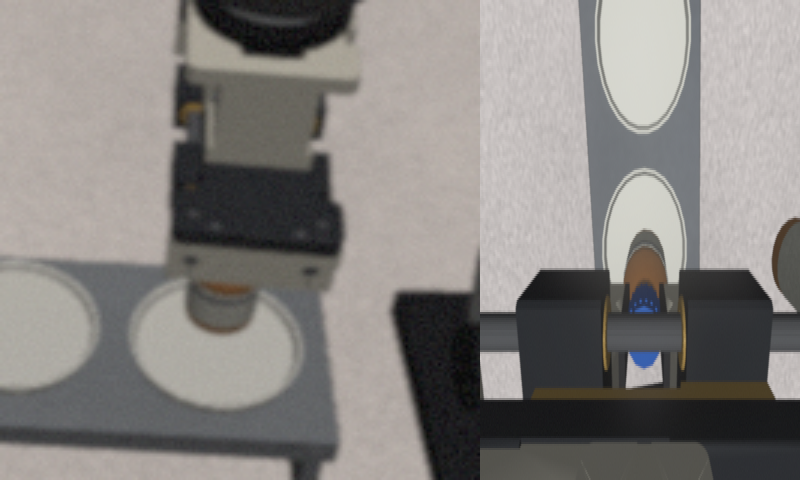

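The bottle hangs upright, its base 85 mm above the bench over the end dish (crop (215,340)). Lowering.

>>> apply_moves(targets=[[0, 0, 0, 0.008, 0, 0, 0], [0, 0, 0, 0.008, 0, 0, 0], [0, 0, 0, 0.006, 0, 0, 0], [0, 0, 0, 0.004, 0, 0, 0], [0, 0, 0, 0.002, 0, 0, 0], [0, 0, 0, 0.001, 0, 0, 0], [0, 0, 0, 0.001, 0, 0, 0], [0, 0, 0, 0, 0, 0, 0], [0, 0, 0, 0, 0, 0, 0]])

```text
time_s: 13.6
tcp_pos: [0.6173, 0.1985, 0.0955]
eef_rot: [-180.0, 0.0, -90.0]
contact_force: [-0.4, 0.6, -0.1]
gripper_width: 0.0235
gripper_force: 20.0
```

>>> apply_moves(targets=[[0, 0, 0, 0.0007, 0, 0, 0], [0, 0, 0, 0, 0, 0, 0], [0, 0, 0, 0, 0, 0, 0]])

```text
time_s: 13.85
tcp_pos: [0.6172, 0.1985, 0.0948]
eef_rot: [-180.0, 0.0, -90.0]
contact_force: [0.8, -0.1, -1.3]
gripper_width: 0.0237
gripper_force: 20.0
```

>>> apply_moves(targets=[[0, 0, 0, 0.0006, 0, 0, 0], [0, 0, 0, 0, 0, 0, 0], [0, 0, 0, 0, 0, 0, 0]])

```text
time_s: 14.1
tcp_pos: [0.6174, 0.1986, 0.0945]
eef_rot: [-180.0, 0.0, -90.0]
contact_force: [-0.8, 1.0, 2.8]
gripper_width: 0.0234
gripper_force: 20.0
```

>>> apply_moves(targets=[[0, 0, 0, 0.0005, 0, 0, 0], [0, 0, 0, 0, 0, 0, 0], [0, 0, 0, 0, 0, 0, 0]])

```text
time_s: 14.35
tcp_pos: [0.6175, 0.1986, 0.0945]
eef_rot: [-179.9, 0.0, -90.0]
contact_force: [-1.4, 0.1, 5.9]
gripper_width: 0.0235
gripper_force: 20.0
```

>>> apply_moves(targets=[[0.6, 0, 0, 0, 0, 0, 0], [0.6, 0, 0, 0, 0, 0, 0], [0.6, 0, 0, 0, 0, 0, 0], [0.6, 0, 0, 0, 0, 0, 0], [0.6, 0, 0, 0, 0, 0, 0], [0.6, 0, 0, -0.015, 0, 0, 0], [0.6, 0, 0, -0.03, 0, 0, 0], [0.6, 0, 0, -0.03, 0, 0, 0], [0.6, 0, 0, -0.03, 0, 0, 0], [0.6, 0.0294, 0.0165, 0, 0, 0, 0], [0.6, 0.0294, 0.0165, 0, 0, 0, 0], [0.6, 0.0294, 0.0165, 0, 0, 0, 0], [0.6, 0.0294, 0.0165, 0, 0, 0, 0], [0.6, 0.0294, 0.0165, 0, 0, 0, 0], [0.6, 0.0294, 0.0165, 0, 0, 0, 0], [0.6, 0.0294, 0.0165, 0, 0, 0, 0], [0.6, 0.0294, 0.0165, 0, 0, 0, 0], [0.6, 0.0294, 0.0165, 0, 0, 0, 0], [0.6, 0, 0, 0, 0, 0, 0], [0.6, 0, 0, 0, 0, 0, 0]])

```text
time_s: 16.02
tcp_pos: [0.468, -0.0674, 0.199]
eef_rot: [-179.9, 0.0, -90.1]
contact_force: [0.7, 0.3, 1.2]
gripper_width: 0.0528
gripper_force: 0.0
```

```bash
python3 - <<'E'
from w import *
from plant import *
print(get_state()["tcp_pos"])
for n in ("wrist","top"): print(n);c=capture(n);np.savez(n+"6.npz",**c);measure(c)
E
```

```text
[ 0.4680277  -0.06743846  0.19897135]
wrist
cap 1326 [ 0.4703 -0.0688  0.1065] [ 0.4703 -0.069   0.0132]
dish 0.0545 12650 [ 0.6349 -0.128   0.0457]
dish 0.0546 3155 [ 0.6289 -0.0386  0.0293]
top
cap 621 [ 0.6426 -0.322   0.2488] [ 0.6421 -0.3211  0.0238]
cap 108 [0.6145 0.1969 0.1366] [0.6141 0.1964 0.0109]
cap 270 [ 0.3957 -0.2635  0.1712] [ 0.3956 -0.2625  0.0165]
dish 0.0542 673 [ 0.6451 -0.1262  0.0401]
dish 0.0542 2770 [0.6233 0.0309 0.0688]
dish 0.0540 1036 [0.6169 0.1966 0.0466]
```

The 50 ml bottle stands centred in its dish; cap and dish agree within 1 mm in the top view. Now the 100 ml.

>>> apply_moves(targets=[[0.6, 0.001, -0.002, 0.03, 0, 0, 0], [0.6, 0, 0, 0.03, 0, 0, 0], [0.6, 0, 0, 0.03, 0, 0, 0], [0.6, 0, 0, 0.02, 0, 0, 0], [0.6, 0, 0, 0.013, 0, 0, 0], [0.6, 0, 0, 0.0095, 0, 0, 0], [0.6, 0, 0, 0, 0, 0, 0], [0.6, 0, 0, 0, 0, 0, 0], [0, 0, 0, 0, 0, 0, 0], [0, 0, 0, 0, 0, 0, 0], [0, 0, 0, 0, 0, 0, 0], [0, 0, 0, 0, 0, 0, 0], [0, 0, 0, 0, 0, 0, 0], [0, 0, 0, 0, 0, 0, 0], [0, 0, 0, 0, 0, 0, 0], [0, 0, 0, 0, 0, 0, 0]], newtons=30)

```text
time_s: 17.45
tcp_pos: [0.4708, -0.0673, 0.0665]
eef_rot: [-180.0, -0.0, -90.0]
contact_force: [-2.2, -0.1, 6.7]
gripper_width: 0.026
gripper_force: 30.0
```

>>> apply_moves(targets=[[0, 0, 0, 0, 0, 0, 0], [0, 0, 0, 0, 0, 0, 0]])

```text
time_s: 17.62
tcp_pos: [0.4708, -0.0673, 0.0665]
eef_rot: [-180.0, -0.0, -90.0]
contact_force: [-2.4, -0.3, 6.7]
gripper_width: 0.0263
gripper_force: 30.0
```

```bash
python3 - <<'E'
from w import *
from plant import *
print(get_state())
c=capture("scene");w=capture("wrist")
cv2.imwrite("pics/s7.png",np.hstack([cv2.resize(c["frame"][150:290,200:340],(400,400)),cv2.resize(w["frame"][200:400,230:430],(400,400))])[:,:,::-1])
E
```

```text
{'time_s': 17.6167, 'joints': array([ 1.56619355e+01,  1.07846754e+01, -3.51386359e+01,  1.63564215e-02,
       -4.40609160e+01, -1.56496407e+01]), 'qd': array([-0.02115801,  0.02280916,  0.0037301 , -0.09032276,  0.00689201,
       -0.06012381]), 'joint_torque': array([ 5.94656565e-03, -3.46626627e+01,  2.11844695e+01,  4.87619877e+00,
        8.32098685e-01,  3.50039889e-03]), 'tcp_pos': array([ 0.47084773, -0.06726447,  0.06651666]), 'eef_rot': array([-1.79981744e+02, -6.70162318e-03, -8.99759541e+01]), 'contact_force': array([-2.4272507, -0.3322475,  6.677946 ]), 'moment': array([0.1926857 , 0.85839806, 0.03326746]), 'gripper_force': 30.00086009502411, 'gripper_width': 0.02627257085476921}
```

View pics/s7.png

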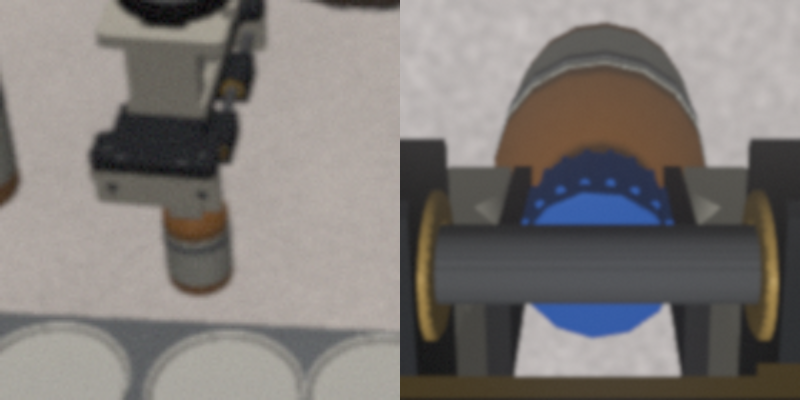

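The bottle is upright, cap between the pads at (600,265), but there is 6.7 N of upward force. The tips probably touch the shoulder, so I'll regrip 4 mm higher.

>>> apply_moves(targets=[[0.6, 0, 0, 0, 0, 0, 0], [0.6, 0, 0, 0, 0, 0, 0], [0.6, 0, 0, -0.004, 0, 0, 0], [0.6, 0, 0, 0, 0, 0, 0], [0, 0, 0, 0, 0, 0, 0], [0, 0, 0, 0, 0, 0, 0], [0, 0, 0, 0, 0, 0, 0], [0, 0, 0, 0, 0, 0, 0], [0, 0, 0, 0, 0, 0, 0], [0, 0, 0, 0, 0, 0, 0]], newtons=30)

```text
time_s: 18.55
tcp_pos: [0.4706, -0.0672, 0.07]
eef_rot: [180.0, -0.0, -90.0]
contact_force: [-0.6, -0.4, -1.3]
gripper_width: 0.0262
gripper_force: 30.0
```

>>> apply_moves(targets=[[0, 0, 0, -0.01, 0, 0, 0], [0, 0, 0, -0.025, 0, 0, 0], [0, 0, 0, -0.025, 0, 0, 0], [0, 0, 0, -0.025, 0, 0, 0], [0, -0.011, -0.011, 0, 0, 0, 0], [0, -0.021, -0.021, 0, 0, 0, 0], [0, -0.021, -0.021, 0, 0, 0, 0], [0, -0.021, -0.021, 0, 0, 0, 0], [0, -0.021, -0.021, 0, 0, 0, 0], [0, -0.021, -0.021, 0, 0, 0, 0], [0, -0.021, -0.021, 0, 0, 0, 0], [0, -0.011, -0.011, 0, 0, 0, 0], [0, 0, 0, 0, 0, 0, 0], [0, 0, 0, 0, 0, 0, 0], [0, 0, 0, 0.01, 0, 0, 0], [0, 0, 0, 0.01, 0, 0, 0], [0, 0, 0, 0.006, 0, 0, 0], [0, 0, 0, 0.002, 0, 0, 0], [0, 0, 0, 0.001, 0, 0, 0], [0, 0, 0, 0, 0, 0, 0]])

```text
time_s: 20.22
tcp_pos: [0.6185, 0.0805, 0.1259]
eef_rot: [180.0, -0.0, -90.0]
contact_force: [-0.5, 0.1, -1.9]
gripper_width: 0.0262
gripper_force: 30.0
```

>>> apply_moves(targets=[[0, 0, 0, 0.0005, 0, 0, 0], [0, 0, 0, 0, 0, 0, 0], [0, 0, 0, 0, 0, 0, 0]])

```text
time_s: 20.47
tcp_pos: [0.6189, 0.0809, 0.126]
eef_rot: [-180.0, 0.0, -90.0]
contact_force: [-0.5, -0.6, -2.5]
gripper_width: 0.026
gripper_force: 30.0
```

>>> apply_moves(targets=[[0, 0, 0, 0.001, 0, 0, 0], [0, 0, 0, 0.0005, 0, 0, 0], [0, 0, 0, 0, 0, 0, 0], [0, 0, 0, 0, 0, 0, 0]])

```text
time_s: 20.8
tcp_pos: [0.6187, 0.0809, 0.1241]
eef_rot: [180.0, 0.0, -90.0]
contact_force: [0.7, -0.8, -1.4]
gripper_width: 0.026
gripper_force: 30.0
```

>>> apply_moves(targets=[[0, 0, 0, 0.0005, 0, 0, 0], [0, 0, 0, 0, 0, 0, 0], [0, 0, 0, 0, 0, 0, 0]])

```text
time_s: 21.05
tcp_pos: [0.6189, 0.0809, 0.124]
eef_rot: [-180.0, 0.0, -90.0]
contact_force: [-0.9, 0.5, 1.9]
gripper_width: 0.0263
gripper_force: 30.0
```

>>> apply_moves(targets=[[0.6, 0, 0, 0, 0, 0, 0], [0.6, 0, 0, 0, 0, 0, 0], [0.6, 0, 0, 0, 0, 0, 0], [0.6, 0, 0, 0, 0, 0, 0], [0.6, 0, 0, 0, 0, 0, 0], [0.6, 0, 0, -0.015, 0, 0, 0], [0.6, 0, 0, -0.03, 0, 0, 0], [0.6, 0, 0, -0.03, 0, 0, 0], [0.6, 0, 0, -0.03, 0, 0, 0], [0.6, -0.0171, 0.0273, 0, 0, 0, 0], [0.6, -0.0171, 0.0273, 0, 0, 0, 0], [0.6, -0.0171, 0.0273, 0, 0, 0, 0], [0.6, -0.0171, 0.0273, 0, 0, 0, 0], [0.6, -0.0171, 0.0273, 0, 0, 0, 0], [0.6, -0.0171, 0.0273, 0, 0, 0, 0], [0.6, -0.0171, 0.0273, 0, 0, 0, 0], [0.6, -0.0171, 0.0273, 0, 0, 0, 0], [0.6, 0, 0, 0, 0, 0, 0], [0.6, 0, 0, 0, 0, 0, 0]])

```text
time_s: 22.63
tcp_pos: [0.3993, 0.2186, 0.2292]
eef_rot: [-179.9, 0.1, -89.8]
contact_force: [0.6, -0.2, 0.6]
gripper_width: 0.0527
gripper_force: 0.0
```

```bash
python3 - <<'E'
from w import *
from plant import *
print(get_state()["tcp_pos"])
for n in ("wrist","top"): print(n);c=capture(n);np.savez(n+"8.npz",**c);measure(c)
E
```

```text
[0.39930598 0.21860033 0.22915371]
wrist
cap 259 [0.608  0.1989 0.1361] [0.6076 0.1979 0.0072]
cap 1738 [0.4002 0.217  0.1365] [0.4002 0.2169 0.0152]
dish 0.0545 4730 [0.6116 0.0917 0.0329]
dish 0.0546 6016 [0.6174 0.1985 0.0399]
top
cap 612 [ 0.6427 -0.3218  0.2488] [ 0.6421 -0.3208  0.0237]
cap 153 [0.6173 0.0787 0.1602] [0.6167 0.0787 0.0128]
cap 109 [0.6146 0.1967 0.136 ] [0.614  0.1962 0.0109]
cap 184 [0.3988 0.2154 0.1364] [0.3989 0.215  0.0142]
cap 289 [ 0.3954 -0.2634  0.1709] [ 0.3956 -0.2626  0.0167]
dish 0.0543 1316 [ 0.6335 -0.1287  0.0449]
dish 0.0542 1348 [ 0.6268 -0.019   0.045 ]
dish 0.0541 845 [0.6177 0.0801 0.0454]
dish 0.0540 999 [0.6157 0.1974 0.0454]
```

>>> apply_moves(targets=[[0.6, 0.001, -0.001, 0.03, 0, 0, 0], [0.6, 0, 0, 0.03, 0, 0, 0], [0.6, 0, 0, 0.03, 0, 0, 0], [0.6, 0, 0, 0.02, 0, 0, 0], [0.6, 0, 0, 0.012, 0, 0, 0], [0.6, 0, 0, 0.007, 0, 0, 0], [0.6, 0, 0, 0, 0, 0, 0], [0.6, 0, 0, 0, 0, 0, 0], [0, 0, 0, 0, 0, 0, 0], [0, 0, 0, 0, 0, 0, 0], [0, 0, 0, 0, 0, 0, 0], [0, 0, 0, 0, 0, 0, 0], [0, 0, 0, 0, 0, 0, 0], [0, 0, 0, 0, 0, 0, 0], [0, 0, 0, 0, 0, 0, 0], [0, 0, 0, 0, 0, 0, 0]], newtons=40)

```text
time_s: 24.07
tcp_pos: [0.4013, 0.2169, 0.1001]
eef_rot: [-180.0, 0.0, -90.0]
contact_force: [-3.5, 0.0, 6.0]
gripper_width: 0.0306
gripper_force: 40.0
```

>>> apply_moves(targets=[[0.6, 0, 0, 0, 0, 0, 0], [0.6, 0, 0, 0, 0, 0, 0], [0.6, 0, 0, -0.002, 0, 0, 0], [0.6, 0, 0, 0, 0, 0, 0], [0, 0, 0, 0, 0, 0, 0], [0, 0, 0, 0, 0, 0, 0], [0, 0, 0, 0, 0, 0, 0], [0, 0, 0, 0, 0, 0, 0], [0, 0, 0, 0, 0, 0, 0], [0, 0, 0, 0, 0, 0, 0]], newtons=40)

```text
time_s: 24.9
tcp_pos: [0.401, 0.2165, 0.1015]
eef_rot: [180.0, -0.0, -90.0]
contact_force: [-3.2, 0.5, 1.5]
gripper_width: 0.0309
gripper_force: 40.0
```

>>> apply_moves(targets=[[0, 0, 0, -0.01, 0, 0, 0], [0, 0, 0, -0.025, 0, 0, 0], [0, 0, 0, -0.025, 0, 0, 0], [0, 0, 0, -0.025, 0, 0, 0], [0, 0.015, 0, 0, 0, 0, 0], [0, 0.0275, 0, 0, 0, 0, 0], [0, 0.0275, 0, 0, 0, 0, 0], [0, 0.0275, 0, 0, 0, 0, 0], [0, 0.0275, 0, 0, 0, 0, 0], [0, 0.0275, 0, 0, 0, 0, 0], [0, 0.0275, 0, 0, 0, 0, 0], [0, 0.0275, 0, 0, 0, 0, 0], [0, 0.017, 0, 0, 0, 0, 0], [0, 0.01, 0, 0, 0, 0, 0], [0, 0, 0, 0, 0, 0, 0]])

```text
time_s: 26.15
tcp_pos: [0.4002, -0.0199, 0.1856]
eef_rot: [179.9, -0.0, -90.1]
contact_force: [-0.8, 0.8, -4.7]
gripper_width: 0.0307
gripper_force: 40.0
```

>>> apply_moves(targets=[[0, 0, -0.01, 0, 0, 0, 0], [0, 0, -0.02, 0, 0, 0, 0], [0, 0, -0.0275, 0, 0, 0, 0], [0, 0, -0.0275, 0, 0, 0, 0], [0, 0, -0.0275, 0, 0, 0, 0], [0, 0, -0.0275, 0, 0, 0, 0], [0, 0, -0.0275, 0, 0, 0, 0], [0, 0, -0.0275, 0, 0, 0, 0], [0, 0, -0.02, 0, 0, 0, 0], [0, 0, -0.012, 0, 0, 0, 0], [0, 0, 0, 0, 0, 0, 0], [0, 0, 0, 0, 0, 0, 0], [0, 0, 0, 0, 0, 0, 0]])

```text
time_s: 27.23
tcp_pos: [0.6278, -0.0174, 0.1855]
eef_rot: [179.9, -0.0, -90.0]
contact_force: [0.4, 0.2, -4.0]
gripper_width: 0.0308
gripper_force: 40.0
```

```bash
python3 - <<'E'
from w import *
from plant import *
print(get_state()["tcp_pos"])
c=capture("scene");P=cloud(c);m=(abs(P[...,0]-.628)<.05)&(abs(P[...,1]+.018)<.028)&(P[...,2]>.064)&(P[...,2]<.19);p=P[m];print(len(p),p.min(0),p.max(0))
cv2.imwrite("pics/s9.png",cv2.resize(c["frame"][100:340,180:500],(640,480))[:,:,::-1])
E
```

```text
[ 0.6278386  -0.01735296  0.1854703 ]
1467 [ 0.60934172 -0.04403278  0.08327706] [0.65831022 0.00995548 0.18874033]
```

View pics/s9.png

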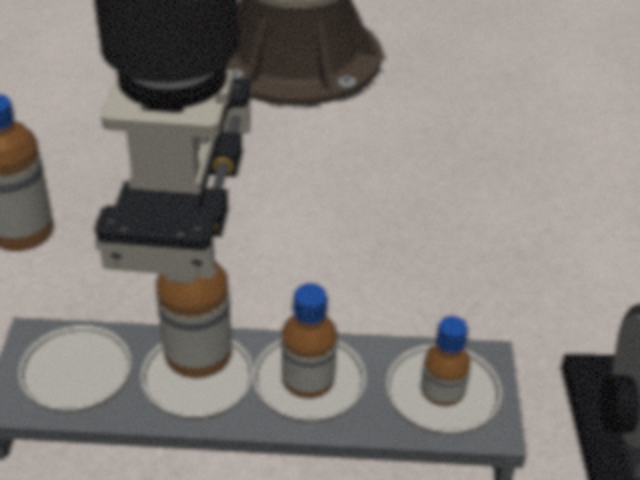

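The 250 ml hangs upright over dish three (195,370); the 100 ml and 50 ml stand in their dishes at (310,380) and (445,385). Lowering.

>>> apply_moves(targets=[[0, 0.0005, 0, 0.008, 0, 0, 0], [0, 0, 0, 0.008, 0, 0, 0], [0, 0, 0, 0.007, 0, 0, 0], [0, 0, 0, 0.004, 0, 0, 0], [0, 0, 0, 0.0015, 0, 0, 0], [0, 0, 0, 0.0005, 0, 0, 0], [0, 0, 0, 0, 0, 0, 0], [0, 0, 0, 0, 0, 0, 0]])

```text
time_s: 27.95
tcp_pos: [0.6286, -0.0183, 0.1579]
eef_rot: [-180.0, 0.0, -90.0]
contact_force: [0.8, 0.5, -3.9]
gripper_width: 0.0309
gripper_force: 40.0
```

>>> apply_moves(targets=[[0, 0, 0, 0.0007, 0, 0, 0], [0, 0, 0, 0, 0, 0, 0], [0, 0, 0, 0, 0, 0, 0]])

```text
time_s: 28.2
tcp_pos: [0.6284, -0.0183, 0.157]
eef_rot: [-180.0, 0.0, -90.0]
contact_force: [0.3, 0.5, -4.0]
gripper_width: 0.0311
gripper_force: 40.0
```

>>> apply_moves(targets=[[0, 0, 0, 0.0006, 0, 0, 0], [0, 0, 0, 0.0005, 0, 0, 0], [0, 0, 0, 0, 0, 0, 0], [0, 0, 0, 0, 0, 0, 0]])

```text
time_s: 28.53
tcp_pos: [0.6283, -0.0183, 0.1557]
eef_rot: [180.0, -0.0, -90.0]
contact_force: [0.7, -0.1, -4.7]
gripper_width: 0.0307
gripper_force: 40.0
```

>>> apply_moves(targets=[[0, 0, 0, 0.0005, 0, 0, 0], [0, 0, 0, 0, 0, 0, 0], [0, 0, 0, 0, 0, 0, 0]])

```text
time_s: 28.78
tcp_pos: [0.6284, -0.0184, 0.1555]
eef_rot: [-180.0, -0.0, -90.0]
contact_force: [-1.4, -0.8, -1.6]
gripper_width: 0.0311
gripper_force: 40.0
```

>>> apply_moves(targets=[[0, 0, 0, 0.0004, 0, 0, 0], [0, 0, 0, 0, 0, 0, 0], [0.6, 0, 0, 0, 0, 0, 0], [0.6, 0, 0, 0, 0, 0, 0], [0.6, 0, 0, 0, 0, 0, 0], [0.6, 0, 0, 0, 0, 0, 0], [0.6, 0, 0, -0.02, 0, 0, 0], [0.6, 0, 0, -0.03, 0, 0, 0], [0.6, 0, 0, -0.03, 0, 0, 0], [0.6, 0, 0, -0.03, 0, 0, 0], [0.6, 0.0271, 0.0257, 0, 0, 0, 0], [0.6, 0.0271, 0.0257, 0, 0, 0, 0], [0.6, 0.0271, 0.0257, 0, 0, 0, 0], [0.6, 0.0271, 0.0257, 0, 0, 0, 0], [0.6, 0.0271, 0.0257, 0, 0, 0, 0], [0.6, 0.0271, 0.0257, 0, 0, 0, 0], [0.6, 0.0271, 0.0257, 0, 0, 0, 0], [0.6, 0.0271, 0.0257, 0, 0, 0, 0], [0.6, 0.0271, 0.0257, 0, 0, 0, 0], [0.6, 0, 0, 0, 0, 0, 0]])

```text
time_s: 30.45
tcp_pos: [0.3934, -0.2651, 0.2654]
eef_rot: [-180.0, -0.0, -90.2]
contact_force: [0.9, 0.7, -0.3]
gripper_width: 0.053
gripper_force: 0.0
```

```bash
python3 - <<'E'
from w import *
from plant import *
print(get_state()["tcp_pos"])
for n in ("wrist","top"): print(n);c=capture(n);np.savez(n+"10.npz",**c);measure(c)
E
```

```text
[ 0.39343827 -0.26510887  0.26544318]
wrist
cap 2158 [ 0.3971 -0.2638  0.1705] [ 0.3971 -0.2639  0.0172]
top
cap 620 [ 0.6426 -0.3216  0.2489] [ 0.642  -0.3207  0.0238]
cap 206 [ 0.6259 -0.0179  0.1909] [ 0.6254 -0.0176  0.0147]
cap 151 [0.617  0.0791 0.1604] [0.6165 0.0788 0.0128]
cap 111 [0.6145 0.1967 0.1362] [0.614  0.1962 0.0109]
dish 0.0544 1341 [ 0.6335 -0.1292  0.0456]
dish 0.0540 878 [0.618  0.0802 0.0461]
dish 0.0541 1029 [0.6165 0.1976 0.0463]
dish 0.0543 526 [ 0.6273 -0.0198  0.0415]
```

>>> apply_moves(targets=[[0.6, 0.001, 0, 0.03, 0, 0, 0], [0.6, 0, 0, 0.03, 0, 0, 0], [0.6, 0, 0, 0.03, 0, 0, 0], [0.6, 0, 0, 0.02, 0, 0, 0], [0.6, 0, 0, 0.012, 0, 0, 0], [0.6, 0, 0, 0.0085, 0, 0, 0], [0.6, 0, 0, 0, 0, 0, 0], [0.6, 0, 0, 0, 0, 0, 0], [0, 0, 0, 0, 0, 0, 0], [0, 0, 0, 0, 0, 0, 0], [0, 0, 0, 0, 0, 0, 0], [0, 0, 0, 0, 0, 0, 0], [0, 0, 0, 0, 0, 0, 0], [0, 0, 0, 0, 0, 0, 0], [0, 0, 0, 0, 0, 0, 0]], newtons=55)

```text
time_s: 31.8
tcp_pos: [0.3972, -0.2636, 0.1351]
eef_rot: [-180.0, -0.0, -90.0]
contact_force: [-3.5, 0.4, 5.8]
gripper_width: 0.0346
gripper_force: 55.0
```

>>> apply_moves(targets=[[0, 0, 0, -0.005, 0, 0, 0], [0, 0, 0, -0.015, 0, 0, 0], [0, 0, 0, -0.025, 0, 0, 0], [0, 0, 0, -0.025, 0, 0, 0], [0, 0, 0, -0.015, 0, 0, 0], [0, -0.012, 0, 0, 0, 0, 0], [0, -0.022, 0, 0, 0, 0, 0], [0, -0.0225, 0, 0, 0, 0, 0], [0, -0.0225, 0, 0, 0, 0, 0], [0, -0.0225, 0, 0, 0, 0, 0], [0, -0.022, 0, 0, 0, 0, 0], [0, -0.012, 0, 0, 0, 0, 0], [0, 0, 0, 0, 0, 0, 0]])

```text
time_s: 32.88
tcp_pos: [0.3961, -0.1256, 0.2186]
eef_rot: [179.9, 0.1, -89.9]
contact_force: [-0.7, 0.4, -8.3]
gripper_width: 0.0344
gripper_force: 55.0
```

>>> apply_moves(targets=[[0, 0, -0.01, 0, 0, 0, 0], [0, 0, -0.02, 0, 0, 0, 0], [0, 0, -0.025, 0, 0, 0, 0], [0, 0, -0.025, 0, 0, 0, 0], [0, 0, -0.025, 0, 0, 0, 0], [0, 0, -0.025, 0, 0, 0, 0], [0, 0, -0.025, 0, 0, 0, 0], [0, 0, -0.025, 0, 0, 0, 0], [0, 0, -0.025, 0, 0, 0, 0], [0, 0, -0.02, 0, 0, 0, 0], [0, 0, -0.0125, 0, 0, 0, 0], [0, 0, 0, 0, 0, 0, 0], [0, 0, 0, 0, 0, 0, 0], [0, 0, 0, 0, 0, 0, 0]])

```text
time_s: 34.05
tcp_pos: [0.6338, -0.1282, 0.2179]
eef_rot: [179.8, 0.0, -90.0]
contact_force: [-0.8, 0.3, -7.7]
gripper_width: 0.0345
gripper_force: 55.0
```

```bash
python3 - <<'E'
from w import *
from plant import *
print(get_state()["tcp_pos"])
c=capture("scene");P=cloud(c);m=(abs(P[...,0]-.635)<.05)&(abs(P[...,1]+.128)<.034)&(P[...,2]>.064)&(P[...,2]<.2);p=P[m];print(len(p),p.min(0),p.max(0))
cv2.imwrite("pics/s11.png",cv2.resize(c["frame"][100:340,130:450],(640,480))[:,:,::-1])
E
```

```text
[ 0.63375588 -0.12818893  0.21794345]
1810 [ 0.64147823 -0.16086215  0.08221537] [ 0.67042107 -0.09401881  0.19997434]
```

View pics/s11.png

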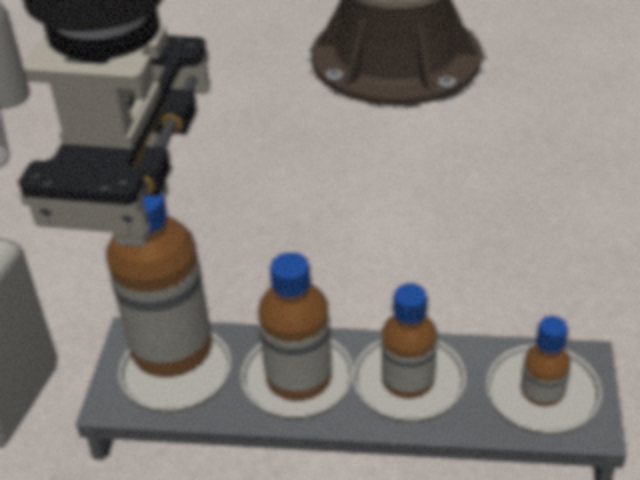

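The 500 ml hangs upright over the last dish (170,370), and the other three stand in theirs.

>>> apply_moves(targets=[[0, 0, 0, 0.008, 0, 0, 0], [0, 0, 0, 0.008, 0, 0, 0], [0, 0, 0, 0.006, 0, 0, 0], [0, 0, 0, 0.003, 0, 0, 0], [0, 0, 0, 0.0015, 0, 0, 0], [0, 0, 0, 0, 0, 0, 0], [0, 0, 0, 0, 0, 0, 0]])

```text
time_s: 34.68
tcp_pos: [0.6347, -0.1277, 0.193]
eef_rot: [-180.0, -0.0, -90.0]
contact_force: [0.0, 0.3, -7.3]
gripper_width: 0.0343
gripper_force: 55.0
```

>>> apply_moves(targets=[[0, 0, 0, 0.0006, 0, 0, 0], [0, 0, 0, 0.0006, 0, 0, 0], [0, 0, 0, 0, 0, 0, 0], [0, 0, 0, 0, 0, 0, 0]])

```text
time_s: 35.02
tcp_pos: [0.6346, -0.1277, 0.1918]
eef_rot: [-180.0, 0.0, -90.0]
contact_force: [0.2, 1.0, -7.6]
gripper_width: 0.0343
gripper_force: 55.0
```

>>> apply_moves(targets=[[0, 0, 0, 0.0007, 0, 0, 0], [0, 0, 0, 0, 0, 0, 0], [0, 0, 0, 0, 0, 0, 0]])

```text
time_s: 35.27
tcp_pos: [0.6345, -0.1277, 0.1909]
eef_rot: [180.0, 0.0, -90.0]
contact_force: [-0.3, 0.3, -7.5]
gripper_width: 0.0348
gripper_force: 55.0
```

>>> apply_moves(targets=[[0, 0, 0, 0.0006, 0, 0, 0], [0, 0, 0, 0.0006, 0, 0, 0], [0, 0, 0, 0, 0, 0, 0], [0, 0, 0, 0, 0, 0, 0]])

```text
time_s: 35.6
tcp_pos: [0.6345, -0.1277, 0.1897]
eef_rot: [180.0, -0.0, -90.0]
contact_force: [0.6, -0.3, -7.6]
gripper_width: 0.0345
gripper_force: 55.0
```

>>> apply_moves(targets=[[0, 0, 0, 0.0006, 0, 0, 0], [0, 0, 0, 0, 0, 0, 0], [0, 0, 0, 0, 0, 0, 0]])

```text
time_s: 35.85
tcp_pos: [0.6346, -0.1278, 0.1892]
eef_rot: [-180.0, -0.0, -90.0]
contact_force: [-0.5, 0.2, -7.1]
gripper_width: 0.0346
gripper_force: 55.0
```

>>> apply_moves(targets=[[0, 0, 0, 0.0004, 0, 0, 0], [0, 0, 0, 0, 0, 0, 0], [0, 0, 0, 0, 0, 0, 0]])

```text
time_s: 36.1
tcp_pos: [0.6347, -0.1278, 0.1892]
eef_rot: [-180.0, -0.0, -90.0]
contact_force: [-1.4, -0.9, -2.7]
gripper_width: 0.0348
gripper_force: 55.0
```

>>> apply_moves(targets=[[0, 0, 0, 0.0004, 0, 0, 0], [0, 0, 0, 0, 0, 0, 0], [0.6, 0, 0, 0, 0, 0, 0], [0.6, 0, 0, 0, 0, 0, 0], [0.6, 0, 0, 0, 0, 0, 0], [0.6, 0, 0, 0, 0, 0, 0], [0.6, 0, 0, -0.02, 0, 0, 0], [0.6, 0, 0, -0.03, 0, 0, 0], [0.6, 0, 0, -0.03, 0, 0, 0], [0.6, 0, 0, 0, 0, 0, 0], [0.6, 0, 0.03, 0, 0, 0, 0], [0.6, 0, 0.03, 0, 0, 0, 0], [0.6, 0, 0.03, 0, 0, 0, 0], [0.6, 0, 0.03, 0, 0, 0, 0], [0.6, 0, 0.03, 0, 0, 0, 0], [0.6, 0, 0.03, 0, 0, 0, 0], [0.6, 0, 0, 0, 0, 0, 0], [0.6, 0, 0, 0, 0, 0, 0], [0.6, 0, 0, 0, 0, 0, 0]])

```text
time_s: 37.68
tcp_pos: [0.4551, -0.1278, 0.269]
eef_rot: [-179.9, 0.0, -90.0]
contact_force: [0.3, 0.0, 0.7]
gripper_width: 0.0531
gripper_force: 0.0
```

```bash
python3 - <<'E'
from w import *
from plant import *
for n in ("top",): print(n);c=capture(n);measure(c)
c=capture("scene");measure(c);cv2.imwrite("pics/end.png",c["frame"][:,:,::-1])
P=cloud(c);m=(P[...,2]>.15)&(P[...,1]>.25)&(P[...,1]<.45)&(P[...,0]<.85)&(P[...,0]>.2);print("refr",P[m].min(0),P[m].max(0))
E
```

```text
top
cap 620 [ 0.6426 -0.3219  0.2487] [ 0.6421 -0.3209  0.0239]
cap 299 [ 0.6328 -0.1281  0.2246] [ 0.6322 -0.1278  0.0168]
cap 218 [ 0.6262 -0.0178  0.1905] [ 0.6255 -0.0177  0.015 ]
cap 151 [0.6169 0.0788 0.1604] [0.6166 0.0788 0.0128]
cap 104 [0.6143 0.1966 0.1363] [0.6141 0.1963 0.0107]
dish 0.0540 1662 [0.6225 0.0302 0.0742]
dish 0.0538 1174 [0.6175 0.1995 0.0503]
cap 505 [ 0.6458 -0.319   0.2483] [ 0.647  -0.3177  0.0242]
cap 270 [ 0.6354 -0.1258  0.2242] [ 0.6368 -0.1252  0.0172]
cap 210 [ 0.6288 -0.0154  0.1902] [ 0.6302 -0.0151  0.015 ]
cap 154 [0.6193 0.0807 0.1601] [0.6209 0.0808 0.0128]
cap 116 [0.6165 0.1983 0.1362] [0.6181 0.1981 0.0108]
dish 0.0546 615 [ 0.6231 -0.0175  0.0409]
dish 0.0545 880 [0.615  0.0797 0.041 ]
dish 0.0545 1048 [0.613  0.2001 0.0396]
refr [0.49746177 0.34543078 0.15000506] [0.71433587 0.4337755  0.30533351]
```

View pics/end.png

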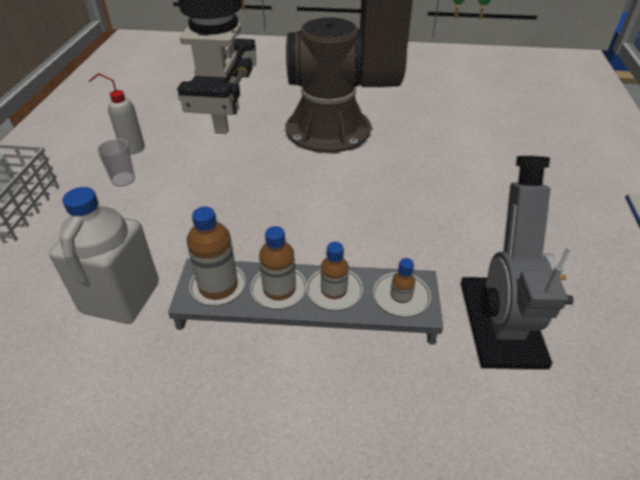

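All four bottles stand upright in order, from the 50 ml at (403,285) beside the refractometer to the 500 ml at (212,270). The refractometer has not moved and the gripper is clear.

```bash
python3 -c "
from plant import *
print(close_job())"
```

```text
the job is handed in; nothing more can be done
None
```

Job handed in at about 38 s of the 96 s allowed: all four bottles stand upright and centred in their dishes (within about 2 mm), 50 ml nearest the refractometer up to 500 ml at the far end, the refractometer unmoved; the first two grasps closed on nothing because the reported tool height read about 31 mm low, which I then corrected for.

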